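# Load the ratchet lift with cartons in bond and jack it to the landing

## Task

Stack all the small cardboard cartons on the deck of the ratchet lift in staggered courses, one carton wide, lengthwise along the deck and centred on it: a bottom course of three end to end, then the rest on top, each carton straddling the joint of the two below it by half a length (two in the second course, a sixth one on top of those). Then jack the loaded deck up by the T-grip, click by click, and leave it resting on the fifth notch, level with the plywood landing. If it is raised too far, pull out the pawl, let the deck down and count again; leave the tape roll and the tin that stand among the cartons where they are.

Things in the scene. Friction and masses are not known exactly. Their poses are not given: they have to be found in the camera images.
- carton0: plain cardboard carton, 62 (x) by 84 (y) by 26 mm (z), about 70 g, a paper tape strip along its length; origin at its centre, y along its length; either broad face may be up; it lies flat on the bench at the start and may be absent
- carton1: plain cardboard carton, 62 (x) by 84 (y) by 26 mm (z), about 70 g, a paper tape strip along its length; origin at its centre, y along its length; either broad face may be up; it lies flat on the bench at the start and may be absent
- carton2: plain cardboard carton, 62 (x) by 84 (y) by 26 mm (z), about 70 g, a paper tape strip along its length; origin at its centre, y along its length; either broad face may be up; it lies flat on the bench at the start and may be absent
- carton3: plain cardboard carton, 62 (x) by 84 (y) by 26 mm (z), about 70 g, a paper tape strip along its length; origin at its centre, y along its length; either broad face may be up; it lies flat on the bench at the start and may be absent
- carton4: plain cardboard carton, 62 (x) by 84 (y) by 26 mm (z), about 70 g, a paper tape strip along its length; origin at its centre, y along its length; either broad face may be up; it lies flat on the bench at the start and may be absent
- carton5: plain cardboard carton, 62 (x) by 84 (y) by 26 mm (z), about 70 g, a paper tape strip along its length; origin at its centre, y along its length; either broad face may be up; it lies flat on the bench at the start and may be absent
- deck (a joint): lift height (m) above the bottom stop, of deck, column and T-grip together (one piece, 380 g, moves straight up). A spring pawl holds it at notches 16 mm apart: 0 is the bottom, 0.016 the first, 0.080 the fifth, 0.112 the seventh (top end 0.118). It goes up freely, never down past a notch; let go between, it sinks to the notch below. Starts at the bottom or on notch 1
- deck_mid (a point): centre of the top of the flat aluminium deck, 190 (x) by 340 mm (y), 8 mm thick, no rim, 40 mm above the bench at the bottom stop; y runs along the deck from landing to column, z up. Cartons go at y = -90, 0 and 90 mm (gaps of about 6 mm; butted together is also good), the second course at y = -45 and 45, a sixth at y = 0
- lift_grip (a point): centre of the black rubber T-grip on the toothed steel column: a level bar 70 mm along the lift's x, 18 mm thick (y), 24 mm tall, 235 mm from the deck's middle on its +y side, 206 mm above the bench at the bottom stop. Take it from above, fingers closing along the lift's y. Lifting takes the weight of deck and cartons plus up to about 6 N at each click
- pawl_tab (a point): on the inner face, towards the column, of the pawl's upright steel tab (36 mm wide along x, 8 mm thick, top 12 mm above this point, 168 mm above the bench), 84 mm beyond the column axis. Only for letting the deck down: pushed 8 to 13 mm along the lift's +y, away from the column (5 to 12 N, springs back), it frees the deck, which sinks to the bottom stop
- lift: the lift's fixed frame; origin on the bench below the middle of the deck, same axes as the deck. Black base plate 130 by 590 mm, 12 mm thick, from y = -260 to 330 mm; two grey cheeks beside the column, 144 mm tall, 50 mm over both; plywood landing 130 by 70 mm, top 120 mm above the bench, from y = -190 to -260 mm
- tape: bystander: grey tape roll lying flat, 80 mm across, 24 mm high, origin at the centre of its underside; stands among the cartons
- tin: bystander: aluminium tin, 60 mm across, 50 mm high, origin at the centre of its underside; stands among the cartons
Things that resemble listed ones, but are neither listed nor needed, are in the scene too. Leave any turquoise look-alike of the carton3 alone.

How it is judged:
By the outcome, as a careful person would: the job done as asked, in the order asked, and still so for the second after the job is handed in, with the robot touching nothing.
Of carton0, carton1, carton2, carton3, carton4, carton5 only 4 to 6 are there at a start; the rules pass over those that are not, and their reading is None.
At some moment in a run one of carton0, carton1, carton2, carton3, carton4, carton5 may be knocked a few centimetres aside while the robot is not near it.
Once in a run the grip may slacken for a moment while it holds something.
It also fails if it takes over 210 s, if anything falls off the work surface, if the arm or the gripper's body presses on something with over 40 N, if the wrist force passes 120 N, or if a joint passes its speed limit or range.

## Robot

A 6-joint arm with a two-finger parallel gripper is mounted at the origin on the work surface. World frame = base frame: x ahead of the robot, y to its left, z up, the work surface at z = 0. Lengths are in mm, angles in rad, forces in N, time in s.
With the tool pointing down it reaches from about 350 to 975 mm from the base axis. Payload 7.1 kg.
Tool frame: the origin (TCP) lies midway between the tips of the shut fingers; the grasp point (between the pads) lies ctrl.grip_point_offset behind it (ctrl.grip_point_offset is the distance from the TCP to the grasp point, in mm); z points along the fingers, y is the line along which they close (so a half turn about z gives the same grasp; the last joint's range is limited). The gripper opens to 88 mm and grips with 3 to 60 N. Pads are 20 mm wide; open, the fingers measure 115 mm over their backs; the gripper's body (75 mm by 178 mm) begins 61 mm behind the grasp point.
Start: joints at [1.113, 0.423, 1.63, -0, 1.089, -0.019], TCP at [265.501, 565.786, 222.675] pointing down, gripper open.
Joint ranges: [-3, 3], [-0.9, 2.11], [0.09, 2.58], [-1.31, 4.45], [0.11, 2.69], [-2.54, 2.54]. Speed limits (rad/s): [2.39, 2.39, 3.01, 3.14, 3.14, 3.14].

## Interface

Orientations are given as a rotation vector (axis times angle).
In Python, from workcell import ctrl, get_image, close_job, finder gives the robot as it stands.
- The arm moves only by the tool servo_tool, never from a script. Its argument "deltas" is a list of rows, each a list of 2 entries, a list of its own where there are three numbers: the shift along the tool's x, y, z in mm, then the turn, a rotation vector about the tool's x, y, z in rad. A call has 1 to 5 rows; each row is the pose to reach, as a shift and turn from the pose commanded when the call began, along the tool's axes at that moment; what a row does not reach only later rows make up. A row lasts 1/12 s, in which the tool goes at most 41.7 mm and 7.16 degrees, less where a joint would pass 70% of its speed; a pose out of reach is approached as far as the arm can. A call with a gripper value outside its range is refused whole. "grip" is the closure, from -1 (fully open) to 1 (shut), so that 0 is half open, set as the call begins (left out, the last holds). The fingers move at their own pace and stop on an object; the grip force is fixed at half the most. Time passes only in rows, so rows that repeat a pose let the fingers close. It gives the time, the measured TCP pose, the force, the opening and the grip force at its end, in the units of the state.
- ctrl.get_obs(): the state, without advancing time (a new reading comes with each control period).
- get_image(name): name is "scene" or "top" or "wrist"; returns a dict with "frame" (400x640x3 uint8, blue, green, red), "depth" (400x640 float32, mm along the optical axis (not along the pixel's ray), 0 where there is no reading), "K" (3x3 intrinsics, pixels), "pose" (4x4, takes a point from camera to world coordinates). Camera axes: x right, y down, z forward; pixel columns grow to the right and rows downward; lengths in mm; the calibration is good to about 2 mm. A picture is of the moment at which its call begins.
- close_job(): hands the job in; it is judged then, once.
Trained networks look in a picture, given as the dict that the camera call returned (one of the last four; its "shot" number tells which), for a name from the list of things; names that differ only in an ending like _2 or _b are one class to them, and where a whole thing is asked for, a point or a joint stands for the part that bears it (a point fixed in the world has none). Each returns a list of dicts, best first, with "score" (0 to 1); they miss things now and then, are a little off and sometimes report something else, mostly with a low value. They report only what shows in the picture. A call takes as long as a camera call. They do not tell look-alikes from the thing itself.
- finder.search_frame(query, picture): "rect" ([centre column, centre row, width, height] as shares, 0 to 1, of the picture: columns of its width, rows of its height, round what is visible of it).
- finder.silhouettes(query, picture): "mask" (400x640 bool, what is visible of it) and "rect" ([centre column, centre row, width, height] as shares, 0 to 1, of the picture: columns of its width, rows of its height, round what is visible of it).
The state is a dict: "t": time; "qpos": joint angles; "qvel": joint speeds; "joint_torque": joint torques, N m; "ee_pos": TCP position; "orientation": TCP orientation; "ft_force": force on the tool from outside, world axes, zero at the start; "moment": the same for the moment, N m; "width": finger opening in mm; "grasp_force": force on a finger pad.
Only numpy, scipy, OpenCV 4.12 (cv2) and the standard library are available. Lean on these libraries where they do the work, as an engineer would, in place of code of your own. Each camera call takes 0.05 s, during which the arm holds its last target. There are 200 camera calls.

## Working session

There is one attempt and no reset: what is moved stays moved. The work goes in short steps, Python scripts to look and compute and a tool call to move; the robot and the scene stay as the last step left them, time stands still between calls to the robot, and variables do not carry over. Pictures are saved under pics/ and viewed, at most 14 in all, crops included, and the job is handed in when it is done.

Besides the shell and the picture viewer there is one more tool, called after "Call:" as name([rows], argument=value, ...), one row to a line, values as JSON. servo_tool: Moves the arm, as the interface text tells. Its arguments: {"type":"object","properties":{"deltas":{"type":"array","items":{"type":"array"}},"grip":{"type":"number"}},"required":["deltas"]}

```bash
ls; mkdir -p pics
cat > h.py <<'E'
import numpy as np, cv2
from workcell import ctrl, get_image, close_job, finder
def world(p,u,v,d):
    K=p["K"];P=p["pose"]
    c=np.stack([(u-K[0,2])*d/K[0,0],(v-K[1,2])*d/K[1,1],d],-1)
    return c@P[:3,:3].T+P[:3,3]
def cloud(p):
    v,u=np.mgrid[:400,:640]
    return world(p,u,v,p["depth"].astype(float))
E
python3 - <<'E'
from h import *
o=ctrl.get_obs(); print(o, ctrl.grip_point_offset)
for n in ["scene","top"]:
    p=get_image(n); cv2.imwrite(f"pics/{n}0.png",p["frame"])
    print(n,p["K"].tolist(),p["pose"].round(3).tolist())
    X=cloud(p)
    for q in ["carton0","deck","lift_grip","pawl_tab","lift","tape","tin"]:
        for r in finder.silhouettes(q,p):
            m=r["mask"]&(p["depth"]>0)
            if m.sum()<10: continue
            w=X[m]; z=np.percentile(w[:,2],80)
            t=w[abs(w[:,2]-z)<6]
            rc=cv2.minAreaRect(t[:,:2].astype(np.float32))
            print(n,q,round(r["score"],2),(np.array(r["rect"])*[640,400,640,400]).round().tolist(),"z80",z.round(),np.round(rc[0]),np.round(rc[1]),round(rc[2]),"col",p["frame"][m].mean(0).round())
E
```

```text
pics
{'t': 0.0, 'qpos': array([ 1.11299342e+00,  4.23848896e-01,  1.63067567e+00, -4.21559295e-05,
        1.08860114e+00, -1.89816343e-02]), 'qvel': array([ 0.0001247 ,  0.00033301, -0.00011431,  0.00160113, -0.00182542,
       -0.00017873]), 'joint_torque': array([-1.73553963e-03, -5.44625509e+01, -2.73664248e+01,  6.42806897e-02,
        2.26630789e-02, -1.41022260e-04]), 'ee_pos': array([265.27811409, 565.29860042, 221.90230041]), 'orientation': array([-6.83680445e-01, -3.06596369e+00,  2.35361872e-03]), 'ft_force': array([-0.13202089,  0.62820034,  0.12677954]), 'moment': array([0.01963171, 0.01039602, 0.02129718]), 'grasp_force': 0.0, 'width': 87.7600818358766} 18.700000000000003
scene [[421.72705772527837, 0.0, 318.2999202057818], [0.0, 421.72705772527837, 198.18808343351853], [0.0, 0.0, 1.0]] [[0.729, 0.451, -0.515, 1177.012], [0.684, -0.501, 0.531, -672.973], [-0.018, -0.739, -0.674, 977.453], [0.0, 0.0, 0.0, 1.0]]
scene carton0 0.97 [204.0, 306.0, 42.0, 34.0] z80 27.0 [ 501. -422.] [65. 88.] 8 col [ 81. 105. 125.]
scene carton0 0.93 [224.0, 263.0, 33.0, 33.0] z80 27.0 [ 420
[... 1957 characters left out ...]
[ 77. 106. 132.]
top deck 0.7 [320.0, 170.0, 132.0, 56.0] z80 60.0 [653. -23.] [396. 190.] 89 col [128. 130. 137.]
top lift_grip 0.72 [320.0, 170.0, 132.0, 56.0] z80 60.0 [653. -23.] [396. 190.] 89 col [129. 131. 137.]
top pawl_tab 0.74 [241.0, 167.0, 21.0, 16.0] z80 159.0 [660. 269.] [34.  9.] 1 col [47. 57. 64.]
top lift 0.65 [320.0, 171.0, 190.0, 54.0] z80 63.0 [653.   6.] [500. 190.] 89 col [106. 113. 123.]
top tape 0.67 [299.0, 232.0, 19.0, 13.0] z80 27.0 [452.  61.] [49. 70.] 2 col [72. 84. 95.]
top tape 0.17 [320.0, 170.0, 135.0, 59.0] z80 60.0 [653. -23.] [396. 190.] 89 col [129. 131. 137.]
top tin 0.68 [335.0, 237.0, 23.0, 17.0] z80 53.0 [435. -56.] [53. 52.] 90 col [127. 132. 142.]
```

Run:
```python
import cv2
f=cv2.imread("pics/top0.png"); c=f[120:280,150:490]; cv2.imwrite("pics/topc.png",cv2.resize(c,None,fx=2.35,fy=2.35,interpolation=cv2.INTER_CUBIC))
```

```text
(no output)
```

View pics/scene0.png

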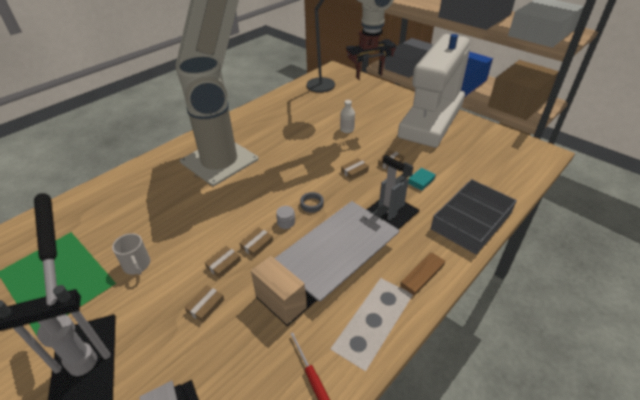

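View pics/topc.png

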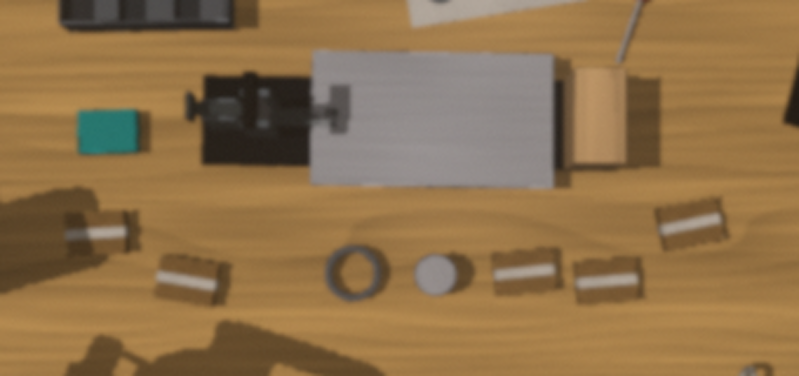

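The five brown cartons with white tape are at top crop px (100,232), (190,280), (525,272), (607,280) and (690,222). The teal one at (108,132) is the look-alike, so I leave it. The bystanders are the tape roll (355,272) and the tin (435,272). The lift's column is on the left, which is world +y.

```bash
cat >> h.py <<'E'
def rect(w,z,tol=5):
    t=w[abs(w[:,2]-z)<tol][:,:2].astype(np.float32)
    return cv2.minAreaRect(t),len(t)
def edges(w,lo,hi):  # robust extents along direction of yaw
    return np.percentile(w,lo),np.percentile(w,hi)
E
python3 - <<'E'
from h import *
from scipy.spatial.transform import Rotation as R
for n in ["scene","top"]:
    p=get_image(n);X=cloud(p);d=p["depth"]>0
    reg=d&(abs(X[...,0]-655)<130)&(X[...,1]>-330)&(X[...,1]<300)
    w=X[reg]
    dk=w[(w[:,2]>50)&(w[:,2]<65)&(w[:,1]<150)]
    m=(reg&(X[...,2]>50)&(X[...,2]<65)&(X[...,1]<110)&(X[...,1]>-210))
    # long edges: per y-bin min/max x
    lo=[];hi=[]
    for y in range(-190,100,10):
        s=dk[abs(dk[:,1]-y)<5,0]; lo.append((y,s.min()));hi.append((y,s.max()))
    lo,hi=np.array(lo),np.array(hi)
    fl=np.polyfit(lo[:,0],lo[:,1],1);fh=np.polyfit(hi[:,0],hi[:,1],1)
    print(n,"lo",fl,"hi",fh,"slope/deg",np.degrees(np.arctan((fl[0]+fh[0])/2)))
    e=[];f=[]
    for x in range(575,735,10):
        s=dk[abs(dk[:,0]-x)<5,1]; e.append(s.min()); f.append(s.max())
    print("ymin",np.round(e),"ymax",np.round(f))
    print("deckz",np.median(dk[:,2]))
    for nm,a,b in [("grip",205,240),("landing",112,132),("tab/cheek",138,172)]:
        t=w[(w[:,2]>a)&(w[:,2]<b)]
        if nm=="landing": t=t[t[:,1]<-150]
        if len(t): print(nm,len(t),cv2.minAreaRect(t[:,:2].astype(np.float32)),"z",np.percentile(t[:,2],[50,90]))
    if n=="scene":
        P=ctrl.get_obs(); print(R.from_rotvec(P["orientation"]).as_matrix().round(3).tolist())
E
```

```text
scene lo [3.11607626e-02 5.57921527e+02] hi [2.58986080e-02 7.47449914e+02] slope/deg 1.6341872762020875
ymin [-214. -315. -315. -315. -315. -316. -316. -316. -316. -316. -317. -317.
 -318. -318. -287. -228.] ymax [119. 116. 115. 118. 116. 114. 112. 148. 149. 148. 114. 113. 112. 110.
 113. 110.]
deckz 55.07201333970664
grip 217 ((656.9253540039062, 177.95359802246094), (22.245166778564453, 71.15560913085938), 85.96973419189453) z [227.80298759 233.48856339]
landing 1229 ((644.5608520507812, -280.3337097167969), (71.8990249633789, 131.8542022705078), 88.91451263427734) z [119.36765887 121.50511018]
tab/cheek 224 ((659.923583984375, 216.6714324951172), (111.2907943725586, 49.37401580810547), 85.62136840820312) z [149.96311314 166.67615876]
[[-0.905, 0.425, 0.0], [0.425, 0.905, 0.0], [0.0, 0.0, -1.0]]
top lo [2.77056206e-02 5.59506420e+02] hi [2.29568835e-02 7.46861523e+02] slope/deg 1.451063515707638
ymin [-219. -279. -243. -243. -242. -243. -243. -243. -243. -243. -244. -244.
 -245. -245. -245. -222.] ymax [116. 116. 116. 116. 116. 116. 116. 149. 149. 148. 115. 116. 116. 116.
 115. 112.]
deckz 56.25390204255655
grip 155 ((657.615234375, 180.2764434814453), (17.163484573364258, 68.76036071777344), 89.92823791503906) z [232.87024247 236.63906447]
landing 890 ((645.4009399414062, -276.80047607421875), (69.13060760498047, 129.16075134277344), 87.99360656738281) z [120.23305794 124.47290236]
tab/cheek 129 ((658.5106811523438, 220.01309204101562), (108.84307098388672, 48.27320861816406), 88.85179901123047) z [146.36235144 167.27831566]
```

Call:
servo_tool([
  [[-33,-4,5],[0,0,0.12]],
  [[-66,-8,10],[0,0,0.24]],
  [[-99,-12,15],[0,0,0.36]],
  [[-132,-16,20],[0,0,0.48]],
  [[-165,-20,20],[0,0,0.6]],
], grip=-1)

```text
t: 1.32
ee_pos: [407.1, 476.3, 201.7]
orientation: [-1.567, -2.723, 0.002]
ft_force: [-0.8, -0.3, -0.2]
width: 87.7
grasp_force: 0.0
```

Call:
servo_tool([
  [[0,0,0],[0,0,0.12]],
  [[0,0,0],[0,0,0.24]],
  [[0,0,0],[0,0,0.36]],
  [[0,0,0],[0,0,0.48]],
  [[0,0,0],[0,0,0.559]],
])

```text
t: 1.73
ee_pos: [406.6, 477.4, 202.7]
orientation: [-2.258, -2.184, 0.0]
ft_force: [-0.2, -0.2, 0.4]
width: 87.7
grasp_force: 0.0
```

Call:
servo_tool([
  [[-17,31,15],[0,0,0]],
  [[-34,62,30],[0,0,0]],
  [[-51,93,40],[0,0,0]],
  [[-51,93,40],[0,0,0]],
  [[-51,93,40],[0,0,0]],
])

```text
t: 2.15
ee_pos: [498.9, 422.8, 161.8]
orientation: [-2.254, -2.188, 0.002]
ft_force: [-0.2, 0.3, 0.9]
width: 87.9
grasp_force: 0.0
```

```bash
cat >> h.py <<'E'
from scipy.spatial.transform import Rotation as R
O=np.array([651.2,-54.5]); EU=np.array([.0269,.9996]); EV=np.array([.9996,-.0269])
def uv(p): d=np.asarray(p)[:2]-O; return np.round([d@EU,d@EV],1)
def tcp():
    o=ctrl.get_obs(); M=R.from_rotvec(o["orientation"]).as_matrix()
    return o["ee_pos"], np.degrees(np.arctan2(M[1,1],M[0,1])), M
def near(p,xy,z=26,rad=90,tol=8):
    """oriented box of the top face near xy: centre, width-axis yaw deg, sizes"""
    X=cloud(p); m=(p["depth"]>0)&(abs(X[...,2]-z)<tol)&(np.hypot(X[...,0]-xy[0],X[...,1]-xy[1])<rad)
    n,l,st,ce=cv2.connectedComponentsWithStats(m.astype(np.uint8)); 
    if n<2: return None
    k=1+np.argmax(st[1:,4]); w=X[l==k]
    r=cv2.minAreaRect(w[:,:2].astype(np.float32)); s=r[1];a=r[2]
    if s[0]>s[1]: a-=90
    return np.round(r[0],1),round((a+90)%180-90,1),np.round(s),np.median(w[:,2]).round(1),len(w)
E
python3 - <<'E'
from h import *
e,a,M=tcp(); print(e,a,uv(e))
p=get_image("wrist"); cv2.imwrite("pics/w1.png",p["frame"]); r=near(p,(498.5,423.5)); print(r, uv(r[0]))
for n in ("scene","top"): r=near(get_image(n),(498.5,423.5)); print(n,r)
E
```

```text
[498.90339499 422.76259982 161.76789134] -1.722259677458759 [ 473.  -165.1]
(array([495.6, 425. ]), 2.6, array([62., 85.]), np.float64(26.8), 5818) [ 475.1 -168.4]
scene (array([496.2, 447.4]), -86.6, array([64., 41.]), np.float64(24.4), 105)
top (array([498.4, 421. ]), 2.6, array([62., 77.]), np.float64(25.8), 388)
```

View pics/w1.png

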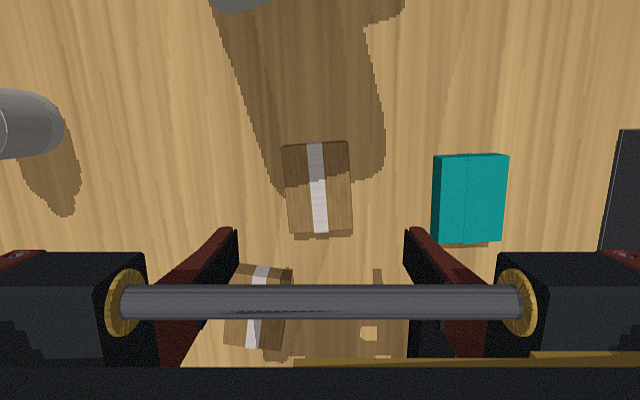

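The wrist view shows the brown taped carton at (318,190), which is the one I want. The turquoise look-alike is at (470,200), and carton D is partly visible at (258,305).

Call:
servo_tool([
  [[2,-2,30],[0,0,-0.077]],
  [[2,-2,65],[0,0,-0.077]],
  [[2,-2,100],[0,0,-0.077]],
  [[2,-2,130],[0,0,-0.077]],
  [[2,-2,156],[0,0,-0.077]],
])

```text
t: 2.72
ee_pos: [494.4, 427.0, 5.4]
orientation: [-2.163, -2.278, 0.001]
ft_force: [-0.9, 0.4, 0.4]
width: 88.0
grasp_force: 0.0
```

Call:
servo_tool([
  [[0,0,0],[0,0,0]],
  [[0,0,0],[0,0,0]],
  [[0,0,0],[0,0,0]],
  [[0,0,0],[0,0,0]],
  [[0,0,0],[0,0,0]],
], grip=1)

```text
t: 3.13
ee_pos: [497.0, 427.4, 9.1]
orientation: [2.165, 2.276, 0.006]
ft_force: [-1.0, 1.4, 3.8]
width: 61.8
grasp_force: 30.0
```

Call:
servo_tool([
  [[0,0,0],[0,0,0]],
  [[0,0,-30],[0,0,0.04]],
  [[0,0,-65],[0,0,0.077]],
  [[0,0,-100],[0,0,0.077]],
  [[0,0,-135],[0,0,0.077]],
])

```text
t: 3.55
ee_pos: [495.9, 425.9, 143.9]
orientation: [2.252, 2.191, 0.001]
ft_force: [0.5, 0.5, -1.0]
width: 62.0
grasp_force: 30.0
```

Call:
servo_tool([
  [[-38,0,0],[0,0,0]],
  [[-76,0,0],[0,0,0]],
  [[-114,0,0],[0,0,0]],
  [[-152,0,0],[0,0,0]],
  [[-190,0,0],[0,0,0]],
])

```text
t: 3.97
ee_pos: [490.7, 234.7, 142.8]
orientation: [2.25, 2.191, 0.003]
ft_force: [-0.2, 0.2, -1.0]
width: 61.7
grasp_force: 30.0
```

Call:
servo_tool([
  [[-38,0,0],[0,0,0]],
  [[-76,0,0],[0,0,0]],
  [[-114,0,0],[0,0,0]],
  [[-152,0,0],[0,0,0]],
  [[-194,0,0],[0,0,0]],
])

```text
t: 4.38
ee_pos: [485.6, 41.1, 142.7]
orientation: [2.25, 2.191, 0.002]
ft_force: [0.7, -0.2, -0.8]
width: 61.8
grasp_force: 30.0
```

Call:
servo_tool([
  [[0,40,0],[0,0,0]],
  [[0,80,0],[0,0,0]],
  [[0,120,0],[0,0,0]],
  [[0,158,15],[0,0,0]],
  [[0,168,30],[0,0,0]],
])

```text
t: 4.8
ee_pos: [660.6, 37.5, 114.0]
orientation: [2.248, 2.186, 0.011]
ft_force: [0.2, 0.0, -0.6]
width: 61.8
grasp_force: 30.0
```

Run:
```python
from h import *
e,a,M=tcp(); print(e,a,uv(e),ctrl.get_obs()["width"])
for n in ("scene","top"):
    p=get_image(n); r=near(p,e,z=e[2]+17,rad=70); print(n,r, r and uv(r[0]))
p=get_image("wrist");cv2.imwrite("pics/w2.png",p["frame"]); X=cloud(p)
print(near(p,e,z=e[2]+17,rad=80))
```

```text
[660.63361161  37.47576399 114.0042467 ] -1.6081286860051927 [92.2  7. ] 61.81002656625652
scene (array([661.3,  26.8]), -14.7, array([80., 80.]), np.float64(129.8), 427) [81.5  7.9]
top (array([653.5,   2. ]), 89.2, array([16., 45.]), np.float64(128.1), 37) [56.5  0.8]
(array([654. ,  51.4]), 88.6, array([53., 80.]), np.float64(127.7), 14788)
```

Call:
servo_tool([
  [[0,0,10],[0,0,0]],
  [[0,0,20],[0,0,0]],
  [[0,0,30],[0,0,0]],
  [[0,0,30],[0,0,0]],
  [[0,0,30],[0,0,0]],
])

```text
t: 5.37
ee_pos: [652.5, 38.2, 81.0]
orientation: [-2.25, -2.191, 0.002]
ft_force: [-0.7, -0.1, -0.0]
width: 61.9
grasp_force: 30.0
```

Call:
servo_tool([
  [[-1,1,5],[0,0,0]],
  [[-1,1,10],[0,0,0]],
  [[-1,1,14],[0,0,0]],
  [[-1,1,14],[0,0,0]],
  [[-1,1,14],[0,0,0]],
])

```text
t: 5.78
ee_pos: [654.4, 37.0, 67.3]
orientation: [-2.251, -2.191, 0.001]
ft_force: [0.9, -0.6, -1.0]
width: 62.1
grasp_force: 30.0
```

Call:
servo_tool([
  [[0,0,0],[0,0,0]],
  [[0,0,0],[0,0,0]],
  [[0,0,0],[0,0,0]],
  [[0,0,0],[0,0,0]],
  [[0,0,0],[0,0,0]],
], grip=-1)

```text
t: 6.2
ee_pos: [654.7, 37.1, 67.9]
orientation: [2.251, 2.191, 0.0]
ft_force: [-1.0, 0.5, -0.6]
width: 87.3
grasp_force: 0.0
```

Call:
servo_tool([
  [[0,0,-15],[0,0,0]],
  [[0,0,-35],[0,0,0]],
  [[0,0,-60],[0,0,0]],
  [[0,0,-90],[0,0,0]],
  [[0,0,-100],[0,0,0]],
])

```text
t: 6.62
ee_pos: [656.9, 37.2, 173.1]
orientation: [2.248, 2.188, 0.008]
ft_force: [0.7, -0.4, 0.7]
width: 87.9
grasp_force: 0.0
```

Run:
```python
from h import *
e,a,M=tcp(); print(e,a,uv(e))
for n in ("scene","top","wrist"):
    p=get_image(n); r=near(p,(653.5,36),z=82,rad=90); print(n,r, r and uv(r[0]))
    for c in [(430,295.5)]: r=near(p,c); print(r, r and uv(r[0]))
```

```text
[656.89783719  37.17162589 173.09717188] -1.5456547013376094 [91.8  3.2]
scene (array([655.4,  32.4]), -2.0, array([89., 64.]), np.float64(80.6), 477) [87.   1.9]
(array([450.4, 264.3]), -81.3, array([17., 13.]), np.float64(22.7), 12) [ 313.3 -209.3]
top (array([649.9,   2. ]), 89.1, array([16., 47.]), np.float64(81.9), 67) [56.4 -2.8]
(array([429.6, 297. ]), -10.0, array([86., 62.]), np.float64(26.0), 465) [ 345.4 -231. ]
wrist (array([653.8,  34.4]), -1.5, array([85., 62.]), np.float64(82.6), 7881) [88.9  0.2]
None None
```

Call:
servo_tool([
  [[0,-39,0],[0,0,0]],
  [[0,-78,0],[0,0,0]],
  [[0,-117,0],[0,0,0]],
  [[0,-156,0],[0,0,0]],
  [[0,-195,0],[0,0,0]],
])

```text
t: 7.18
ee_pos: [456.3, 42.2, 165.9]
orientation: [-2.25, -2.19, 0.004]
ft_force: [-0.1, 0.4, 0.3]
width: 87.5
grasp_force: 0.0
```

Call:
servo_tool([
  [[39,-10,0],[0,0,0]],
  [[78,-20,0],[0,0,0]],
  [[117,-30,0],[0,0,0]],
  [[156,-37,0],[0,0,0]],
  [[195,-37,0],[0,0,0]],
])

```text
t: 7.6
ee_pos: [425.0, 239.0, 166.1]
orientation: [-2.25, -2.19, 0.006]
ft_force: [0.7, -0.4, 0.2]
width: 87.8
grasp_force: 0.0
```

Call:
servo_tool([
  [[39,0,0],[0,0,0.05]],
  [[58,0,15],[0,0,0.131]],
  [[58,0,15],[0,0,0.131]],
  [[58,0,15],[0,0,0.131]],
  [[58,0,15],[0,0,0.131]],
])

```text
t: 8.02
ee_pos: [428.4, 295.1, 151.5]
orientation: [-2.388, -2.041, 0.005]
ft_force: [-0.1, 0.2, -0.3]
width: 88.1
grasp_force: 0.0
```

Run:
```python
from h import *
p=get_image("wrist"); e,a,M=tcp(); r=near(p,(430,296)); print(r)
d=np.r_[r[0],0]-[e[0],e[1],0]; print(e,a,uv(e),"tool-axes delta",(M.T@d).round(1),"turn",np.radians(a-r[1]).round(3))
```

```text
(array([427. , 296.2]), -10.1, array([85., 62.]), np.float64(26.8), 6205)
[428.83134869 294.88463087 152.00817942] -9.026689056862622 [ 343.3 -231.7] tool-axes delta [ 1. -2.  0.] turn 0.019
```

Call:
servo_tool([
  [[1,-1,30],[0,0,0.015]],
  [[1,-1,65],[0,0,0.015]],
  [[1,-1,100],[0,0,0.015]],
  [[1,-1,130],[0,0,0.015]],
  [[1,-1,143],[0,0,0.015]],
])

```text
t: 8.48
ee_pos: [427.2, 294.8, 6.8]
orientation: [-2.406, -2.02, 0.007]
ft_force: [-0.6, -0.3, 0.3]
width: 88.0
grasp_force: 0.0
```

Call:
servo_tool([
  [[0,0,0],[0,0,0]],
  [[0,0,0],[0,0,0]],
  [[0,0,0],[0,0,0]],
  [[0,0,0],[0,0,0]],
  [[0,0,0],[0,0,0]],
], grip=1)

```text
t: 8.9
ee_pos: [429.7, 297.7, 11.2]
orientation: [2.405, 2.021, 0.004]
ft_force: [0.1, -3.0, 5.0]
width: 61.6
grasp_force: 30.0
```

Call:
servo_tool([
  [[0,0,0],[0,0,0]],
  [[0,0,-30],[0,0,0]],
  [[0,0,-65],[0,0,-0.06]],
  [[0,0,-100],[0,0,-0.146]],
  [[0,0,-135],[0,0,-0.146]],
])

```text
t: 9.32
ee_pos: [428.3, 297.2, 146.6]
orientation: [2.246, 2.197, 0.0]
ft_force: [-0.5, -0.3, -1.8]
width: 61.3
grasp_force: 30.0
```

Call:
servo_tool([
  [[-38,0,0],[0,0,0]],
  [[-76,0,0],[0,0,0]],
  [[-114,0,0],[0,0,0]],
  [[-152,0,0],[0,0,0]],
  [[-190,0,0],[0,0,0]],
])

```text
t: 9.73
ee_pos: [423.2, 106.1, 145.5]
orientation: [2.249, 2.192, 0.002]
ft_force: [0.6, -0.3, -1.3]
width: 61.9
grasp_force: 3.0
```

Call:
servo_tool([
  [[-38,0,0],[0,0,0]],
  [[-76,30,0],[0,0,0]],
  [[-114,55,0],[0,0,0]],
  [[-154,60,0],[0,0,0]],
  [[-154,60,0],[0,0,0]],
])

```text
t: 10.15
ee_pos: [481.7, -52.8, 145.8]
orientation: [2.252, 2.185, 0.003]
ft_force: [-0.1, 0.3, -1.4]
width: 62.1
grasp_force: 30.0
```

Run:
```python
from h import *
p=get_image("wrist"); e,a,M=tcp(); print(e,uv(e)); cv2.imwrite("pics/w3.png",p["frame"])
X=cloud(p); T=(X-e)@M; m=(p["depth"]>0)&(abs(T[...,1])<33)&(abs(T[...,0])<60)&(abs(T[...,2])<35)
t=T[m]; print(len(t)); print(np.histogram(t[:,2],np.arange(-35,36,5)))
s=t[abs(t[:,2]-np.median(t[:,2]))<8]; A=np.c_[s[:,:2],np.ones(len(s))]; print(np.linalg.lstsq(A,s[:,2],rcond=None)[0],np.percentile(s,[1,50,99],axis=0))
```

```text
[480.74876523 -51.84729357 145.45781072] [  -1.9 -170.5]
17714
(array([  239,   223,   234, 14354,  1903,   215,   194,   186,   155,
          11,     0,     0,     0,     0]), array([-35, -30, -25, -20, -15, -10,  -5,   0,   5,  10,  15,  20,  25,
        30,  35]))
[ 7.50063066e-03 -7.67235886e-04 -1.58171483e+01] [[-43.51256454 -30.49634573 -20.15891244]
 [ 10.33651421   0.18040664 -15.78264025]
 [ 39.5264796   31.29216349 -10.76521109]]
```

View pics/w3.png

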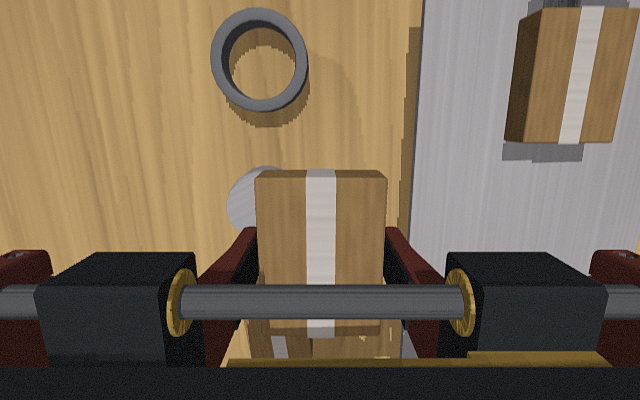

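The wrist view shows the carton held flat, with its strip at (320,250) and no slip. The tape roll at (260,60) and the tin are undisturbed, and the placed carton is at (575,75).

Call:
servo_tool([
  [[4,40,0],[0,0,0]],
  [[4,80,0],[0,0,0]],
  [[4,120,0],[0,0,0]],
  [[4,158,0],[0,0,0]],
  [[4,170,0],[0,0,0]],
])

```text
t: 10.62
ee_pos: [654.2, -47.3, 145.6]
orientation: [2.248, 2.19, 0.005]
ft_force: [-0.4, 0.5, -0.5]
width: 61.9
grasp_force: 30.0
```

Call:
servo_tool([
  [[0,0,20],[0,0,0]],
  [[0,0,40],[0,0,0]],
  [[0,0,60],[0,0,0]],
  [[0,0,60],[0,0,0]],
  [[0,0,60],[0,0,0]],
])

```text
t: 11.03
ee_pos: [648.4, -47.4, 84.4]
orientation: [-2.249, -2.191, 0.002]
ft_force: [0.1, 0.2, -1.3]
width: 61.8
grasp_force: 30.0
```

Call:
servo_tool([
  [[-4.5,3,5],[0,0,0]],
  [[-4.5,3,11],[0,0,0]],
  [[-4.5,3,16],[0,0,0]],
  [[-4.5,3,17],[0,0,0]],
  [[-4.5,3,17],[0,0,0]],
])

```text
t: 11.45
ee_pos: [653.5, -52.5, 69.1]
orientation: [2.251, 2.19, 0.004]
ft_force: [0.7, 4.0, 6.7]
width: 61.9
grasp_force: 30.0
```

Call:
servo_tool([
  [[0,0,0],[0,0,0]],
  [[0,0,0],[0,0,0]],
  [[0,0,0],[0,0,0]],
  [[0,0,0],[0,0,0]],
  [[0,0,0],[0,0,0]],
], grip=-1)

```text
t: 11.87
ee_pos: [652.1, -53.4, 67.5]
orientation: [-2.251, -2.191, 0.0]
ft_force: [0.7, 0.2, -0.3]
width: 87.6
grasp_force: 0.0
```

Call:
servo_tool([
  [[0,0,-15],[0,0,0]],
  [[0,0,-35],[0,0,0]],
  [[0,0,-60],[0,0,0]],
  [[0,0,-90],[0,0,0]],
  [[0,0,-90],[0,0,0]],
])

```text
t: 12.28
ee_pos: [655.6, -53.7, 163.4]
orientation: [2.247, 2.186, 0.009]
ft_force: [0.7, 0.2, 1.2]
width: 87.5
grasp_force: 0.0
```

```bash
cat >> h.py <<'E'
def held():
    p=get_image("wrist"); e,a,M=tcp()
    X=cloud(p); T=(X-e)@M; m=(p["depth"]>0)&(abs(T[...,1])<33)&(abs(T[...,0])<60)&(T[...,2]>-24)&(T[...,2]<-5)
    t=T[m]; s=t[abs(t[:,2]-np.median(t[:,2]))<5]; A=np.c_[s[:,:2],np.ones(len(s))]; q=np.percentile(s,[.5,50,99.5],axis=0)
    print("tcp",e.round(1),a.round(2),uv(e),"held: cx",(q[0,0]+q[2,0])/2,q[:,0].round(1),"bottom below tcp",q[1,2]+26,"slope",np.linalg.lstsq(A,s[:,2],rcond=None)[0].round(3))
def aim(guess,z=26):
    p=get_image("wrist"); e,a,M=tcp(); r=near(p,guess,z=z)
    print("tcp",e.round(1),round(a,2),uv(e),"\nbox",r)
    if r: d=np.r_[r[0],0]-[e[0],e[1],0]; print("tool delta",(M.T@d).round(1),"turn",np.radians(a-r[1]).round(3),uv(r[0]))
E
python3 - <<'E'
from h import *
e,a,M=tcp(); aim((651,-54),82)
for n in ("scene","top"):
    p=get_image(n)
    for c in [(435.5,-183.5),(420.5,-300),(501,-420.5)]: r=near(p,c,rad=65); print(n,r, r and uv(r[0]))
E
```

```text
tcp [654.5 -53.6 161. ] -1.55 [1.  3.2] 
box (array([653.1, -53.2]), -1.6, array([84., 62.]), np.float64(82.5), 8346)
tool delta [ 0.3 -1.4 -0. ] turn 0.001 [1.4 1.9]
scene (array([ 436. , -184.3]), 5.4, array([65., 87.]), np.float64(25.3), 469) [-135.5 -211.6]
scene (array([ 421.3, -301.8]), 4.2, array([66., 88.]), np.float64(25.4), 531) [-253.4 -223.2]
scene (array([ 499.8, -422.2]), 10.7, array([66., 86.]), np.float64(25.4), 685) [-371.6 -141.4]
top (array([ 437.1, -188. ]), 5.7, array([61., 74.]), np.float64(26.3), 378) [-139.2 -210.4]
top (array([ 422.4, -298.5]), 3.7, array([62., 85.]), np.float64(25.6), 462) [-250.1 -222.1]
top (array([ 501.7, -419.1]), 11.2, array([62., 88.]), np.float64(25.7), 455) [-368.5 -139.6]
```

Call:
servo_tool([
  [[0,-39,0],[0,0,0]],
  [[-20,-78,0],[0,0,0]],
  [[-40,-115,0],[0,0,0]],
  [[-60,-150,0],[0,0,0]],
  [[-70,-185,0],[0,0,0]],
])

```text
t: 12.85
ee_pos: [462.5, -119.0, 156.1]
orientation: [-2.25, -2.19, 0.003]
ft_force: [0.7, -1.1, 0.6]
width: 88.4
grasp_force: 0.0
```

Call:
servo_tool([
  [[-35,-15,0],[0,0,-0.06]],
  [[-66,-28,10],[0,0,-0.118]],
  [[-66,-28,10],[0,0,-0.118]],
  [[-66,-28,10],[0,0,-0.118]],
  [[-66,-28,10],[0,0,-0.118]],
])

```text
t: 13.27
ee_pos: [435.2, -183.1, 146.8]
orientation: [-2.119, -2.317, 0.001]
ft_force: [0.2, 0.7, 0.3]
width: 87.6
grasp_force: 0.0
```

Run:
```python
from h import *
aim((436,-184))
```

```text
tcp [ 435.7 -182.8  147.1] 5.19 [-134.1 -212. ] 
box (array([ 433.6, -183. ]), 5.2, array([62., 84.]), np.float64(26.8), 6366)
tool delta [ 0.  -2.1  0. ] turn -0.0 [-134.3 -214.1]
```

Call:
servo_tool([
  [[0,-1,30],[0,0,0]],
  [[0,-1,65],[0,0,0]],
  [[0,-1,100],[0,0,0]],
  [[0,-1,130],[0,0,0]],
  [[0,-1,139],[0,0,0]],
])

```text
t: 13.73
ee_pos: [433.1, -181.4, 5.1]
orientation: [-2.113, -2.318, 0.003]
ft_force: [-0.4, 0.6, 1.1]
width: 87.8
grasp_force: 0.0
```

Call:
servo_tool([
  [[0,0,0],[0,0,0]],
  [[0,0,0],[0,0,0]],
  [[0,0,0],[0,0,0]],
  [[0,0,0],[0,0,0]],
  [[0,0,0],[0,0,0]],
], grip=1)

```text
t: 14.15
ee_pos: [435.9, -184.0, 10.3]
orientation: [2.116, 2.318, 0.002]
ft_force: [1.3, 2.2, 5.6]
width: 61.8
grasp_force: 30.0
```

Call:
servo_tool([
  [[0,0,0],[0,0,0]],
  [[0,0,-30],[0,0,0]],
  [[0,0,-65],[0,0,0.06]],
  [[0,0,-100],[0,0,0.118]],
  [[0,0,-130],[0,0,0.118]],
])

```text
t: 14.57
ee_pos: [434.8, -183.7, 141.4]
orientation: [2.254, 2.186, 0.001]
ft_force: [0.3, 0.8, 0.1]
width: 61.7
grasp_force: 30.0
```

Call:
servo_tool([
  [[20,35,0],[0,0,0]],
  [[44,70,0],[0,0,0]],
  [[44,110,0],[0,0,0]],
  [[44,150,0],[0,0,0]],
  [[44,185,0],[0,0,0]],
])

```text
t: 14.98
ee_pos: [623.4, -144.1, 140.2]
orientation: [2.249, 2.191, 0.002]
ft_force: [0.3, -0.1, -1.6]
width: 62.3
grasp_force: 30.0
```

Call:
servo_tool([
  [[0,20,0],[0,0,0]],
  [[0,27,15],[0,0,0]],
  [[0,27,30],[0,0,0]],
  [[0,27,40],[0,0,0]],
  [[0,27,40],[0,0,0]],
])

```text
t: 15.4
ee_pos: [645.9, -145.0, 96.7]
orientation: [-2.249, -2.189, 0.003]
ft_force: [-0.6, 0.2, -0.1]
width: 61.6
grasp_force: 30.0
```

Run:
```python
from h import *
held()
```

```text
tcp [ 646.5 -145.2   97.9] -1.56 [-90.8  -2.2] held: cx 1.6624846769246808 [-40.   13.9  43.4] bottom below tcp 10.770813750296547 slope [ 1.0000e-03  3.0000e-03 -1.5228e+01]
```

Call:
servo_tool([
  [[-1,3,10],[0,0,0]],
  [[-1,3,20],[0,0,0]],
  [[-1,3,26],[0,0,0]],
  [[-1,3,29],[0,0,0]],
  [[-1,3,29],[0,0,0]],
])

```text
t: 15.87
ee_pos: [650.0, -146.3, 68.6]
orientation: [-2.25, -2.19, 0.001]
ft_force: [-0.4, -0.3, -0.8]
width: 61.9
grasp_force: 30.0
```

Call:
servo_tool([
  [[0,0,0],[0,0,0]],
  [[0,0,0],[0,0,0]],
  [[0,0,0],[0,0,0]],
  [[0,0,0],[0,0,0]],
  [[0,0,0],[0,0,0]],
], grip=-1)

```text
t: 16.28
ee_pos: [651.0, -146.4, 70.1]
orientation: [2.251, 2.191, 0.0]
ft_force: [0.4, -0.1, 0.3]
width: 87.1
grasp_force: 0.0
```

Call:
servo_tool([
  [[0,0,-15],[0,0,0]],
  [[0,0,-35],[0,0,0]],
  [[0,0,-60],[0,0,0]],
  [[0,0,-100],[0,0,0]],
  [[0,0,-100],[0,0,0]],
])

```text
t: 16.7
ee_pos: [655.1, -147.4, 178.5]
orientation: [2.244, 2.184, 0.01]
ft_force: [1.8, -1.1, 0.8]
width: 88.2
grasp_force: 0.0
```

Run:
```python
from h import *
aim((649,-143),82)
p=get_image("wrist"); r=near(p,(651,-53),82,60); print(r,uv(r[0]))
p=get_image("scene")
for c in [(420.5,-300),(501,-420.5)]: r=near(p,c,rad=65); print(r, r and uv(r[0]))
```

```text
tcp [ 653.9 -147.1  175.7] -1.55 [-92.5   5.2] 
box (array([ 649.7, -145.4]), -1.5, array([85., 62.]), np.float64(82.5), 7537)
tool delta [ 1.6 -4.2 -0. ] turn -0.001 [-90.9   0.9]
(array([652.9, -53.1]), -1.7, array([84., 62.]), np.float64(82.6), 9930) [1.4 1.7]
(array([ 422.5, -301.5]), 4.0, array([65., 85.]), np.float64(25.4), 537) [-253.1 -222. ]
(array([ 500.3, -423.2]), 11.6, array([67., 86.]), np.float64(25.5), 687) [-372.6 -140.9]
```

Call:
servo_tool([
  [[0,-39,0],[0,0,0]],
  [[-20,-78,0],[0,0,0]],
  [[-45,-115,0],[0,0,0]],
  [[-70,-150,0],[0,0,0]],
  [[-85,-185,0],[0,0,0]],
])

```text
t: 17.27
ee_pos: [464.0, -225.8, 168.6]
orientation: [-2.249, -2.191, 0.001]
ft_force: [-1.1, -0.1, -0.1]
width: 88.2
grasp_force: 0.0
```

Call:
servo_tool([
  [[-30,-20,10],[0,0,-0.05]],
  [[-55,-39,20],[0,0,-0.097]],
  [[-76,-39,25],[0,0,-0.097]],
  [[-76,-39,25],[0,0,-0.097]],
  [[-76,-39,25],[0,0,-0.097]],
])

```text
t: 17.68
ee_pos: [424.0, -300.3, 143.6]
orientation: [-2.144, -2.293, 0.0]
ft_force: [-0.5, 0.2, 0.1]
width: 87.8
grasp_force: 0.0
```

Run:
```python
from h import *
aim((421,-300))
```

```text
tcp [ 424.5 -299.7  143.9] 3.95 [-251.2 -220. ] 
box (array([ 419.7, -299.9]), 4.0, array([62., 85.]), np.float64(26.8), 6503)
tool delta [ 0.1 -4.8  0. ] turn -0.001 [-251.5 -224.8]
```

Call:
servo_tool([
  [[0,-3,30],[0,0,0]],
  [[0,-3,65],[0,0,0]],
  [[0,-3,100],[0,0,0]],
  [[0,-3,128],[0,0,0]],
  [[0,-3,135],[0,0,0]],
])

```text
t: 18.15
ee_pos: [420.3, -297.4, 6.1]
orientation: [-2.136, -2.295, 0.001]
ft_force: [-0.5, 0.3, -0.2]
width: 87.7
grasp_force: 0.0
```

Call:
servo_tool([
  [[0,0,0],[0,0,0]],
  [[0,0,0],[0,0,0]],
  [[0,0,0],[0,0,0]],
  [[0,0,0],[0,0,0]],
  [[0,0,0],[0,0,0]],
], grip=1)

```text
t: 18.57
ee_pos: [423.1, -300.9, 11.3]
orientation: [2.14, 2.296, 0.001]
ft_force: [1.3, 0.4, 6.6]
width: 61.8
grasp_force: 30.0
```

Call:
servo_tool([
  [[0,0,0],[0,0,0]],
  [[0,0,-30],[0,0,0]],
  [[0,0,-65],[0,0,0.05]],
  [[0,0,-100],[0,0,0.097]],
  [[0,0,-140],[0,0,0.097]],
])

```text
t: 18.98
ee_pos: [421.3, -300.0, 151.1]
orientation: [-2.253, -2.187, 0.0]
ft_force: [0.3, -0.0, -0.7]
width: 61.5
grasp_force: 30.0
```

Call:
servo_tool([
  [[38,0,0],[0,0,0]],
  [[76,0,0],[0,0,0]],
  [[114,0,0],[0,0,0]],
  [[152,10,0],[0,0,0]],
  [[188,20,0],[0,0,0]],
])

```text
t: 19.4
ee_pos: [446.7, -111.4, 150.7]
orientation: [2.252, 2.189, 0.001]
ft_force: [1.1, -0.3, -0.3]
width: 61.8
grasp_force: 30.0
```

Call:
servo_tool([
  [[18,36,0],[0,0,0]],
  [[18,76,0],[0,0,0]],
  [[18,116,0],[0,0,0]],
  [[18,156,0],[0,0,0]],
  [[18,190,0],[0,0,0]],
])

```text
t: 19.82
ee_pos: [640.2, -99.8, 150.7]
orientation: [2.249, 2.191, 0.002]
ft_force: [0.2, 0.2, -1.1]
width: 61.7
grasp_force: 30.0
```

Call:
servo_tool([
  [[0,12,5],[0,0,0]],
  [[0,13,15],[0,0,0]],
  [[0,13,20],[0,0,0]],
  [[0,13,20],[0,0,0]],
  [[0,13,20],[0,0,0]],
])

```text
t: 20.23
ee_pos: [648.5, -100.5, 129.0]
orientation: [-2.25, -2.189, 0.002]
ft_force: [0.8, -0.6, -1.7]
width: 61.7
grasp_force: 30.0
```

Run:
```python
from h import *
held()
```

```text
tcp [ 649.1 -100.6  129.6] -1.57 [-46.1  -0.9] held: cx 1.5379595389217258 [-40.3  13.8  43.4] bottom below tcp 11.246449846867492 slope [ 0.000e+00  3.000e-03 -1.475e+01]
```

Call:
servo_tool([
  [[0,1.5,12],[0,0,0]],
  [[0,1.5,22],[0,0,0]],
  [[0,1.5,30],[0,0,0]],
  [[0,1.5,35],[0,0,0]],
  [[0,1.5,35],[0,0,0]],
])

```text
t: 20.7
ee_pos: [651.3, -100.4, 93.4]
orientation: [-2.25, -2.19, 0.002]
ft_force: [-1.1, -0.5, -1.6]
width: 61.8
grasp_force: 30.0
```

Call:
servo_tool([
  [[0,0,0],[0,0,0]],
  [[0,0,0],[0,0,0]],
  [[0,0,0],[0,0,0]],
  [[0,0,0],[0,0,0]],
  [[0,0,0],[0,0,0]],
], grip=-1)

```text
t: 21.12
ee_pos: [652.2, -100.6, 94.8]
orientation: [2.251, 2.191, 0.0]
ft_force: [-0.3, -0.1, 0.2]
width: 87.1
grasp_force: 0.0
```

Call:
servo_tool([
  [[0,0,-15],[0,0,0]],
  [[0,0,-35],[0,0,0]],
  [[0,0,-60],[0,0,0]],
  [[0,0,-95],[0,0,0]],
  [[0,0,-95],[0,0,0]],
])

```text
t: 21.53
ee_pos: [655.7, -101.2, 196.6]
orientation: [2.245, 2.185, 0.01]
ft_force: [0.8, -0.4, 0.9]
width: 87.8
grasp_force: 0.0
```

Run:
```python
from h import *
aim((650,-100),108)
p=get_image("wrist"); r=near(p,(653,33),82,60); print(r,r and uv(r[0]))
p=get_image("scene")
for c in [(501,-420.5)]: r=near(p,c,rad=65); print(r, r and uv(r[0]))
```

```text
tcp [ 654.6 -101.   193.9] -1.54 [-46.3   4.6] 
box (array([650.8, -99.4]), -1.6, array([85., 62.]), np.float64(108.4), 7970)
tool delta [ 1.5 -3.8 -0. ] turn 0.001 [-44.9   0.8]
(array([653. ,  22.7]), 88.3, array([60., 62.]), np.float64(82.6), 6742) [77.2 -0.3]
(array([ 500.4, -422.8]), 10.7, array([65., 86.]), np.float64(25.6), 688) [-372.2 -140.8]
```

Call:
servo_tool([
  [[-30,-26,0],[0,0,0]],
  [[-60,-52,0],[0,0,0]],
  [[-90,-78,0],[0,0,0]],
  [[-120,-104,0],[0,0,0]],
  [[-150,-130,0],[0,0,0]],
])

```text
t: 22.1
ee_pos: [515.6, -247.4, 187.9]
orientation: [-2.248, -2.19, 0.002]
ft_force: [0.4, -1.4, 0.0]
width: 88.1
grasp_force: 0.0
```

Call:
servo_tool([
  [[-38,-3,5],[0,0,-0.05]],
  [[-76,-6,10],[0,0,-0.11]],
  [[-114,-10,20],[0,0,-0.17]],
  [[-152,-12,30],[0,0,-0.219]],
  [[-175,-12,40],[0,0,-0.219]],
])

```text
t: 22.52
ee_pos: [499.6, -424.5, 147.5]
orientation: [-1.996, -2.424, 0.001]
ft_force: [-0.1, -0.1, 0.3]
width: 88.1
grasp_force: 0.0
```

Call:
servo_tool([
  [[0,0,0],[0,0,0]],
  [[0,0,0],[0,0,0]],
  [[0,0,0],[0,0,0]],
])

```text
t: 22.77
ee_pos: [500.6, -420.3, 148.4]
orientation: [-1.997, -2.422, -0.001]
ft_force: [0.3, -0.0, 0.4]
width: 87.7
grasp_force: 0.0
```

Run:
```python
from h import *
aim((501,-421))
```

```text
tcp [ 501.1 -420.1  149. ] 11.04 [-369.5 -140.3] 
box (array([ 499.1, -420.8]), 11.2, array([62., 84.]), np.float64(26.8), 6276)
tool delta [-0.3 -2.   0. ] turn -0.003 [-370.2 -142.2]
```

Call:
servo_tool([
  [[0,-1,30],[0,0,0]],
  [[0,-1,65],[0,0,0]],
  [[0,-1,100],[0,0,0]],
  [[0,-1,132],[0,0,0]],
  [[0,-1,140],[0,0,0]],
])

```text
t: 23.23
ee_pos: [498.3, -418.0, 5.4]
orientation: [-1.992, -2.42, -0.0]
ft_force: [-0.5, 1.2, 0.3]
width: 87.9
grasp_force: 0.0
```

Call:
servo_tool([
  [[0,0,0],[0,0,0]],
  [[0,0,0],[0,0,0]],
  [[0,0,0],[0,0,0]],
  [[0,0,0],[0,0,0]],
  [[0,0,0],[0,0,0]],
], grip=1)

```text
t: 23.65
ee_pos: [501.5, -422.7, 12.0]
orientation: [1.996, 2.421, -0.0]
ft_force: [1.4, 1.1, 6.3]
width: 62.0
grasp_force: 30.0
```

Call:
servo_tool([
  [[0,0,-20],[0,0,0]],
  [[0,0,-55],[0,0,0.05]],
  [[0,0,-90],[0,0,0.11]],
  [[0,0,-128],[0,0,0.17]],
  [[0,0,-165],[0,0,0.219]],
])

```text
t: 24.07
ee_pos: [500.1, -421.7, 177.3]
orientation: [2.254, 2.187, 0.0]
ft_force: [0.3, -1.0, -1.0]
width: 61.6
grasp_force: 30.0
```

Call:
servo_tool([
  [[36,14,0],[0,0,0]],
  [[72,28,0],[0,0,0]],
  [[108,42,0],[0,0,0]],
  [[144,56,0],[0,0,0]],
  [[180,70,0],[0,0,0]],
])

```text
t: 24.48
ee_pos: [575.7, -242.4, 176.0]
orientation: [2.251, 2.189, 0.001]
ft_force: [1.6, 0.1, -1.0]
width: 62.0
grasp_force: 30.0
```

Call:
servo_tool([
  [[36,14,0],[0,0,0]],
  [[72,28,0],[0,0,0]],
  [[108,42,0],[0,0,0]],
  [[144,56,0],[0,0,0]],
  [[180,70,0],[0,0,0]],
])

```text
t: 24.9
ee_pos: [650.6, -63.9, 175.9]
orientation: [2.251, 2.19, 0.001]
ft_force: [0.1, -0.4, -0.4]
width: 61.4
grasp_force: 30.0
```

Call:
servo_tool([
  [[36,2,0],[0,0,0]],
  [[55,2,20],[0,0,0]],
  [[55,2,40],[0,0,0]],
  [[55,2,42],[0,0,0]],
  [[55,2,42],[0,0,0]],
])

```text
t: 25.32
ee_pos: [652.6, -10.7, 132.2]
orientation: [-2.25, -2.191, 0.002]
ft_force: [-0.2, -0.1, -0.5]
width: 61.8
grasp_force: 30.0
```

Run:
```python
from h import *
held()
```

```text
tcp [653.5 -11.2 133.3] -1.57 [43.3  1.1] held: cx 2.6396559153153483 [-39.2  15.   44.5] bottom below tcp 12.363630940344056 slope [-1.000e-03  3.000e-03 -1.362e+01]
```

Call:
servo_tool([
  [[-0.5,0,12],[0,0,0]],
  [[-0.5,0,22],[0,0,0]],
  [[-0.5,0,31],[0,0,0]],
  [[-0.5,0,37],[0,0,0]],
  [[-0.5,0,37],[0,0,0]],
])

```text
t: 25.78
ee_pos: [652.9, -11.7, 94.3]
orientation: [-2.251, -2.19, 0.002]
ft_force: [-0.9, 0.3, -1.0]
width: 61.8
grasp_force: 30.0
```

Call:
servo_tool([
  [[0,0,0],[0,0,0]],
  [[0,0,0],[0,0,0]],
  [[0,0,0],[0,0,0]],
  [[0,0,0],[0,0,0]],
  [[0,0,0],[0,0,0]],
], grip=-1)

```text
t: 26.2
ee_pos: [653.6, -11.2, 96.0]
orientation: [2.251, 2.191, 0.001]
ft_force: [-0.8, 0.3, 1.3]
width: 87.5
grasp_force: 0.0
```

Call:
servo_tool([
  [[0,0,-15],[0,0,0]],
  [[0,0,-35],[0,0,0]],
  [[0,0,-60],[0,0,0]],
  [[0,0,-95],[0,0,0]],
  [[0,0,-95],[0,0,0]],
])

```text
t: 26.62
ee_pos: [657.2, -11.3, 197.6]
orientation: [2.246, 2.186, 0.011]
ft_force: [2.1, -0.1, -0.2]
width: 88.0
grasp_force: 0.0
```

Run:
```python
from h import *
aim((653,-10),108)
p=get_image("wrist"); r=near(p,(653,33),82,60); print(r,r and uv(r[0]))
p=get_image("scene"); cv2.imwrite("pics/s2.png",cv2.resize(p["frame"][120:340,180:480],None,fx=2.5,fy=2.5))
p=get_image("top"); 
for r in finder.search_frame("carton0",p): print(r["score"],(np.array(r["rect"])*[640,400,640,400]).round())
```

```text
tcp [656.1 -11.3 195. ] -1.54 [43.3  3.7] 
box (array([652.5,  -9.8]), -1.5, array([85., 62.]), np.float64(108.4), 7895)
tool delta [ 1.4 -3.6 -0. ] turn -0.001 [44.7  0.1]
(array([654.1,  54.3]), 88.2, array([46., 62.]), np.float64(82.5), 4275) [108.8  -0. ]
0.76 [196. 176.  23.  17.]
0.61 [349. 167.  31.  19.]
0.55 [369. 169.  12.  20.]
0.5 [309. 173.   4.   9.]
```

View pics/s2.png

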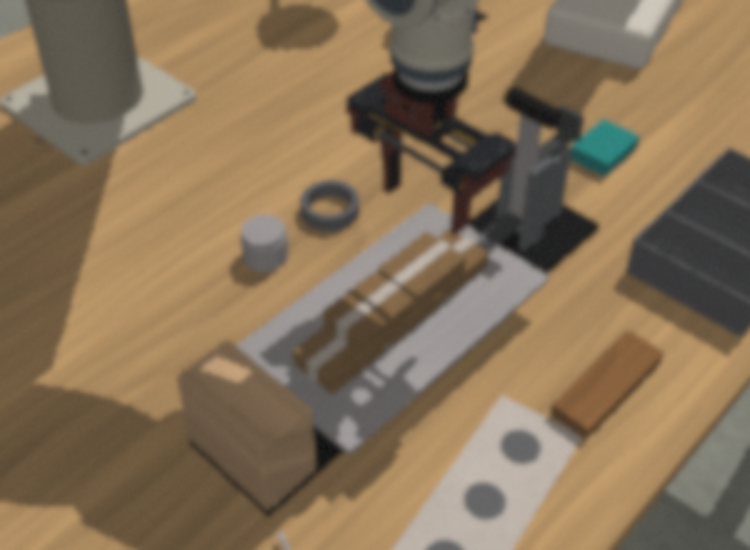

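All five brown cartons are stacked: three at the bottom, with two straddling the joints at about (400,275). The tin (262,243), the tape roll (330,205) and the turquoise block (605,145) haven't moved. Next I take the T-grip at (540,105).

Call:
servo_tool([
  [[0,-2,-38],[0,0,-0.12]],
  [[0,-2,-76],[0,0,-0.24]],
  [[30,-2,-95],[0,0,-0.36]],
  [[65,-2,-95],[0,0,-0.48]],
  [[100,-2,-95],[0,0,-0.6]],
])

```text
t: 27.28
ee_pos: [654.5, 89.2, 286.2]
orientation: [1.497, 2.761, 0.001]
ft_force: [0.7, 0.1, -0.5]
width: 87.8
grasp_force: 0.0
```

Call:
servo_tool([
  [[0,0,0],[0,0,-0.12]],
  [[0,0,0],[0,0,-0.24]],
  [[0,0,0],[0,0,-0.36]],
  [[0,0,0],[0,0,-0.48]],
  [[0,0,0],[0,0,-0.6]],
])

```text
t: 27.7
ee_pos: [653.4, 88.9, 283.7]
orientation: [-0.61, -3.079, 0.002]
ft_force: [-0.6, -0.1, 0.2]
width: 87.7
grasp_force: 0.0
```

Call:
servo_tool([
  [[0,0,0],[0,0,-0.12]],
  [[0,0,0],[0,0,-0.24]],
  [[0,0,0],[0,0,-0.371]],
  [[0,0,0],[0,0,-0.371]],
  [[0,0,0],[0,0,-0.371]],
])

```text
t: 28.12
ee_pos: [653.6, 88.7, 284.2]
orientation: [-0.047, -3.139, 0.0]
ft_force: [-0.7, 0.5, -0.1]
width: 88.0
grasp_force: 0.0
```

Call:
servo_tool([
  [[0,35,0],[0,0,0]],
  [[0,70,0],[0,0,0]],
  [[0,90,0],[0,0,0]],
  [[0,90,0],[0,0,0]],
  [[0,90,0],[0,0,0]],
])

```text
t: 28.53
ee_pos: [656.2, 179.5, 284.8]
orientation: [-0.043, -3.14, 0.001]
ft_force: [0.5, -0.7, 0.3]
width: 88.1
grasp_force: 0.0
```

Run:
```python
from h import *
p=get_image("wrist"); e,a,M=tcp(); print(e,a,uv(e)); cv2.imwrite("pics/w5.png",p["frame"])
for z in (233,):
    r=near(p,(657,179),z,60,6); print(r,r and uv(r[0]))
    d=np.r_[r[0],0]-[e[0],e[1],0]; print((M.T@d).round(1))
X=cloud(p); c=p["depth"]>0; c&=(abs(X[...,0]-657)<45)&(abs(X[...,1]-179)<40)
print(np.histogram(X[c][:,2],np.arange(100,260,8)))
for zz in (165,185,200):
    k=c&(abs(X[...,2]-zz)<8); print(zz,k.sum(), X[k].min(0).round() if k.any() else 0, X[k].max(0).round() if k.any() else 0)
```

```text
[656.25397189 178.50779454 284.97839159] 88.39273202807034 [233.1  -1.2]
(array([655.5, 181. ]), 89.0, array([18., 70.]), np.float64(234.1), 2488) [235.5  -2. ]
[ 0.8  2.5 -0. ]
(array([  49,   68,  137,   67,  538,  370,    0,    0,    0,    0,    0,
          0,    0,    0,   24,   31, 2474,    8,    0]), array([100, 108, 116, 124, 132, 140, 148, 156, 164, 172, 180, 188, 196,
       204, 212, 220, 228, 236, 244, 252]))
165 0 0 0
185 0 0 0
200 0 0 0
```

View pics/w5.png

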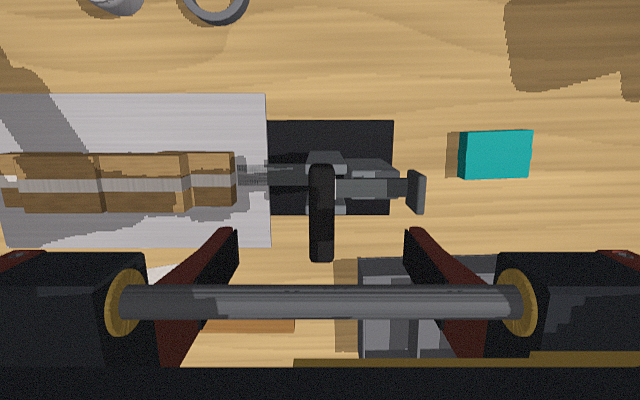

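The T-grip bar is at (322,212), upright between the fingers, with the stack to its left and the pawl tab at (415,190). I go down on the grip.

Call:
servo_tool([
  [[0.5,2,20],[0,0,0]],
  [[0.5,2,40],[0,0,0]],
  [[0.5,2,60],[0,0,0]],
  [[0.5,2,75],[0,0,0]],
  [[0.5,2,75],[0,0,0]],
])

```text
t: 29.0
ee_pos: [654.1, 178.5, 206.9]
orientation: [-0.047, -3.135, 0.003]
ft_force: [0.6, 0.1, -0.2]
width: 87.7
grasp_force: 0.0
```

Call:
servo_tool([
  [[0,0,0],[0,0,0]],
  [[0,0,0],[0,0,0]],
  [[0,0,0],[0,0,0]],
  [[0,0,0],[0,0,0]],
  [[0,0,0],[0,0,0]],
], grip=1)

```text
t: 29.42
ee_pos: [656.6, 180.7, 211.8]
orientation: [0.042, 3.14, 0.001]
ft_force: [-0.0, -0.5, 0.2]
width: 58.1
grasp_force: 0.0
```

Call:
servo_tool([
  [[0,0,0],[0,0,0]],
  [[0,0,0],[0,0,0]],
  [[0,0,0],[0,0,0]],
  [[0,0,0],[0,0,0]],
  [[0,0,0],[0,0,0]],
])

```text
t: 29.83
ee_pos: [656.1, 180.8, 210.7]
orientation: [-0.042, -3.141, 0.0]
ft_force: [1.1, -0.6, 0.2]
width: 24.4
grasp_force: 0.0
```

Call:
servo_tool([
  [[0,0,4],[0,0,0]],
  [[0,0,4],[0,0,0]],
  [[0,0,4],[0,0,0]],
  [[0,0,4],[0,0,0]],
  [[0,0,4],[0,0,0]],
])

```text
t: 30.25
ee_pos: [656.7, 180.2, 207.6]
orientation: [0.042, 3.14, -0.001]
ft_force: [-0.9, -3.1, 6.3]
width: 18.1
grasp_force: 30.0
```

Call:
servo_tool([
  [[0,0,-2],[0,0,0]],
  [[0,0,-5],[0,0,0]],
  [[0,0,-8],[0,0,0]],
  [[0,0,-10],[0,0,0]],
  [[0,0,-10],[0,0,0]],
])

```text
t: 30.67
ee_pos: [656.4, 180.1, 214.5]
orientation: [-0.042, -3.141, 0.002]
ft_force: [6.5, -2.4, -11.5]
width: 18.0
grasp_force: 30.0
```

```bash
cat >> h.py <<'E'
def deck():
    p=get_image("scene");X=cloud(p);d=p["depth"]>0
    L=X[...,:2]-O; u=L@EU; v=L@EV
    m=d&(abs(u)<150)&(v>40)&(v<85)&(X[...,2]>40); w=X[m]; h=np.histogram(w[:,2],np.arange(40,160,2))
    k=h[0].argmax(); print("deck z",np.median(w[abs(w[:,2]-h[1][k])<5,2]).round(1),"tcp",tcp()[0].round(1))
E
python3 - <<'E'
from h import *
deck()
E
```

```text
deck z 61.5 tcp [656.5 180.1 214.5]
```

Call:
servo_tool([
  [[0,0,-3],[0,0,0]],
  [[0,0,-6],[0,0,0]],
  [[0,0,-9],[0,0,0]],
  [[0,0,-12],[0,0,0]],
  [[0,0,-15],[0,0,0]],
])

```text
t: 31.13
ee_pos: [656.4, 180.1, 229.2]
orientation: [-0.042, -3.141, 0.002]
ft_force: [8.4, -1.7, -16.2]
width: 17.8
grasp_force: 30.0
```

Call:
servo_tool([
  [[0,0,-3],[0,0,0]],
  [[0,0,-6],[0,0,0]],
  [[0,0,-9],[0,0,0]],
  [[0,0,-12],[0,0,0]],
  [[0,0,-15],[0,0,0]],
])

```text
t: 31.55
ee_pos: [656.4, 180.1, 244.3]
orientation: [-0.042, -3.141, 0.002]
ft_force: [9.0, -1.5, -15.4]
width: 17.6
grasp_force: 30.0
```

Call:
servo_tool([
  [[0,0,-3],[0,0,0]],
  [[0,0,-6],[0,0,0]],
  [[0,0,-9],[0,0,0]],
  [[0,0,-12],[0,0,0]],
  [[0,0,-12],[0,0,0]],
])

```text
t: 31.97
ee_pos: [656.5, 180.1, 257.1]
orientation: [-0.042, -3.141, 0.002]
ft_force: [5.5, -1.8, -6.9]
width: 17.8
grasp_force: 30.0
```

Run:
```python
from h import *
deck()
```

```text
deck z 104.1 tcp [656.5 180.2 257.1]
```

Call:
servo_tool([
  [[0,0,-3],[0,0,0]],
  [[0,0,-6],[0,0,0]],
  [[0,0,-9],[0,0,0]],
  [[0,0,-12],[0,0,0]],
  [[0,0,-12],[0,0,0]],
])

```text
t: 32.43
ee_pos: [656.5, 180.1, 268.6]
orientation: [-0.042, -3.141, 0.002]
ft_force: [6.0, -2.2, -9.9]
width: 18.3
grasp_force: 30.0
```

Call:
servo_tool([
  [[0,0,-3],[0,0,0]],
  [[0,0,-6],[0,0,0]],
  [[0,0,-7],[0,0,0]],
  [[0,0,-7],[0,0,0]],
  [[0,0,-7],[0,0,0]],
])

```text
t: 32.85
ee_pos: [656.5, 180.1, 275.3]
orientation: [-0.042, -3.141, 0.002]
ft_force: [6.1, -2.0, -10.7]
width: 18.0
grasp_force: 30.0
```

Run:
```python
from h import *
deck()
```

```text
deck z 122.5 tcp [656.5 180.1 275.3]
```

Deck is at about 123.5, just past notch 5. I lower it onto the notch.

Call:
servo_tool([
  [[0,0,1],[0,0,0]],
  [[0,0,2],[0,0,0]],
  [[0,0,3],[0,0,0]],
  [[0,0,4],[0,0,0]],
  [[0,0,4],[0,0,0]],
])

```text
t: 33.32
ee_pos: [656.5, 180.1, 272.1]
orientation: [-0.042, -3.141, 0.002]
ft_force: [4.9, -2.2, -7.1]
width: 17.7
grasp_force: 30.0
```

Run:
```python
from h import *
deck()
```

```text
deck z 119.2 tcp [656.5 180.2 272.1]
```

Call:
servo_tool([
  [[0,0,1],[0,0,0]],
  [[0,0,2],[0,0,0]],
  [[0,0,2],[0,0,0]],
  [[0,0,2],[0,0,0]],
  [[0,0,2],[0,0,0]],
])

```text
t: 33.78
ee_pos: [656.6, 180.2, 271.9]
orientation: [0.042, 3.14, -0.001]
ft_force: [3.7, -5.0, -1.8]
width: 18.2
grasp_force: 30.0
```

Call:
servo_tool([
  [[0,0,1],[0,0,0]],
  [[0,0,1],[0,0,0]],
  [[0,0,1],[0,0,0]],
  [[0,0,1],[0,0,0]],
  [[0,0,1],[0,0,0]],
], grip=-1)

```text
t: 34.2
ee_pos: [655.9, 181.0, 270.6]
orientation: [-0.042, -3.141, -0.0]
ft_force: [0.4, -1.1, -0.1]
width: 48.1
grasp_force: 0.0
```

Call:
servo_tool([
  [[0,0,0],[0,0,0]],
  [[0,0,0],[0,0,0]],
  [[0,0,0],[0,0,0]],
  [[0,0,0],[0,0,0]],
  [[0,0,0],[0,0,0]],
])

```text
t: 34.62
ee_pos: [656.1, 180.7, 270.7]
orientation: [0.042, 3.141, 0.0]
ft_force: [0.9, -0.5, 0.7]
width: 81.0
grasp_force: 0.0
```

Call:
servo_tool([
  [[0,0,-10],[0,0,0]],
  [[0,0,-25],[0,0,0]],
  [[0,0,-50],[0,0,0]],
  [[0,0,-75],[0,0,0]],
  [[0,0,-100],[0,0,0]],
])

```text
t: 35.03
ee_pos: [656.0, 180.7, 372.5]
orientation: [0.042, 3.141, -0.0]
ft_force: [0.2, 0.1, -0.0]
width: 88.1
grasp_force: 0.0
```

Run:
```python
from h import *
deck()
p=get_image("scene"); cv2.imwrite("pics/s3.png",cv2.resize(p["frame"][120:340,180:480],None,fx=2.5,fy=2.5))
for u,z in [(-45,172),(45,172),(-117,146),(117,146)]:
    c=O+u*EU; r=near(p,c,z,60,7); print(u,r,r and uv(r[0]))
```

```text
deck z 119.0 tcp [658.1 181.2 378.8]
-45 (array([652.2, -92.7]), -1.1, array([105.,  65.]), np.float64(170.8), 667) [-38.2   2. ]
45 (array([654.1, -17.8]), -2.8, array([103.,  66.]), np.float64(170.8), 571) [36.8  1.9]
-117 (array([ 651. , -155.8]), -0.7, array([68., 65.]), np.float64(145.2), 411) [-101.3    2.5]
117 (array([655.7,  43.7]), -2.0, array([65., 63.]), np.float64(144.8), 157) [98.3  1.9]
```

View pics/s3.png

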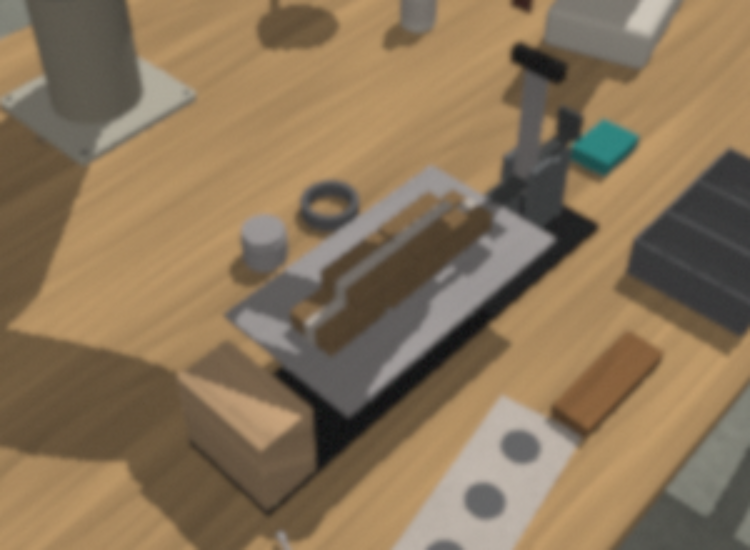

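The deck is level with the landing, resting on notch 5. The stack is intact at (400,265), the robot is clear, and the tin and tape roll are where they were.

```bash
python3 -c "
from workcell import close_job
print(close_job())"
```

```text
the job is handed in; nothing more can be done
None
```

The job is handed in: all five cartons present are stacked three and two on the deck, which rests on the fifth notch level with the landing, and the tin, tape roll and turquoise look-alike were not moved.

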